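# Shut the marked air valve under the sliding cover

### The arm

A 6-joint arm with a two-finger parallel gripper is mounted at the origin on a cart in front of the work surface, level with it; the furniture and walls round the work are solid. World frame = base frame: x ahead of the robot, y to its left, z up, the work surface at z = 0. Lengths are in m, angles in rad, forces in N, time in s.
With the tool pointing down it reaches from about 0.425 to 0.95 m from the base axis. Payload 3.5 kg.
Tool frame: the origin (TCP) lies at the very end of the fingers, on their centre line; the grasp point (between the pads) lies ctrl.tcp_to_grasp behind it (ctrl.tcp_to_grasp is the distance from the TCP to the grasp point, in m); z points along the fingers, y is the line along which they close (so a half turn about z gives the same grasp; the last joint's range is limited). The gripper opens to 85 mm and grips with 20 to 120 N. Pads are 22 mm wide; open, the fingers measure 114 mm over their backs; the gripper's body (76 mm by 85 mm) begins 54 mm behind the grasp point. The pads swing forward as they close: fully open they stand 13 mm farther back than shut.
Start: joints at [1.191, 0.286, 1.577, -0, 1.279, -0.15], TCP at [0.154, 0.657, 0.231] pointing down, gripper open.
Joint ranges: [-2.77, 2.77], [-0.9, 2.22], [0.21, 2.48], [-1.53, 4.67], [0.24, 2.81], [-2.84, 2.84]. Speed limits (rad/s): [2.79, 2.79, 3.14, 3.14, 3.14, 3.14].

### API

Orientations are given as a unit quaternion [x, y, z, w].
In Python, from plant import ctrl gives the robot as it stands.
- The arm moves only by the shell command python3 -m inch 'ROWS' [FORCE]. ROWS is JSON, a list of rows, each an object with "slide": the shift along the tool's x, y, z in cm, a list of three; "turn": the turn about the tool's z in rad; "grip": the finger opening in cm, from 0 to 8.54. A call has 1 to 20 rows; each row is the pose to reach, as a shift and turn from the pose commanded when the call began, along the tool's axes at that moment; what a row does not reach only later rows make up. A row lasts 1/10 s, in which the tool goes at most 50 mm and 8.59 degrees, less where a joint would pass 70% of its speed; a pose out of reach is approached as far as the arm can. A call with a gripper value outside its range is refused whole. The fingers move at their own pace and stop on an object; FORCE is the grip in N (left out, the last holds). Time passes only in rows, so rows that repeat a pose let the fingers close. It gives the time, the measured TCP pose, the force, the opening and the grip force at its end, in the units of the state.
- ctrl.get_state(): the state, without advancing time (a new reading comes with each control period).
- ctrl.read_camera(name): name is "scene" or "top" or "wrist"; returns (picture, depth): 420x560x3 uint8, red, green, blue; 420x560 float32, m along the optical axis (not along the pixel's ray), 0 where there is no reading.
- ctrl.camera_info(name): a dict with "K" (3x3 intrinsics, pixels), "camera_from_world" (4x4, takes a point from world to camera coordinates); the wrist camera has in their place "T_tool_cam" (4x4, takes a point from camera to tool coordinates, whose origin is the TCP and whose axes are the flange's). Camera axes: x right, y down, z forward; pixel columns grow to the right and rows downward; lengths in m; the calibration is good to about 2 mm. A picture is of the moment at which its call begins: read the wrist's pose just before it. camera_info takes no time and is no camera call.
- ctrl.sign_off(): hands the job in; it is judged then, once.
The state is a dict: "time": time; "qpos": joint angles; "dq": joint speeds; "joint_efforts": joint torques, N m; "eef_pos": TCP position; "tcp_rot": TCP orientation; "contact_force": force on the tool from outside, world axes, zero at the start; "wrist_torque": the same for the moment, N m; "opening": opening from 0.0 (shut) to 1.0 (fully open); "finger_force": force on a finger pad.
Only numpy, scipy, OpenCV 4.12 (cv2) and the standard library are available. Lean on these libraries where they do the work, as an engineer would, in place of code of your own. Each camera call takes 0.05 s, during which the arm holds its last target. There are 200 camera calls.

### The job

Push the flat cover of the air manifold box straight back, away from the robot, as far as it goes, so that the two valve handles under its front half can be seen. Then push the marked handle, the one whose end is a round disc, sideways to the left (clockwise seen from above) until it is fully shut, a quarter turn across its pipe. Only push with the fingertips: do not lift or tip the cover, and leave the other handle and the parts lying round the box where they are.

Things in the scene. Friction and masses are not known exactly. Their poses are not given: they have to be found in the camera images.
- manifold: Grey steel air manifold box fixed to the bench, 248 (x) x 240 (y) mm. Origin on the bench top, 120 mm behind the front wall's outer face, midway across; x points to its back, y to its left, z up. Side walls: rails 60 mm high; outer guide strips and a rear stop (inner face at x = +120 mm) rise to 72 mm. Rear half closed, top at 59 mm. Front outlets stick out 24 mm, below 33 mm.
- well (a point): Middle of the floor (6 mm above the bench) of the open well in the box's front half: x = -112 to 0, y = -106 to +106 mm in the box frame; front wall 8 mm thick, top 60 mm above the bench. In it two brass pipes run along x at y = +48 and -48 mm (top at 26 mm; end nuts to 30 mm), each with a quarter-turn valve (body to 32 mm, stem below the handle).
- cover: Loose flat dark steel cover, 118 (x) x 226 (y) x 28 mm, 0.36 to 0.59 kg, on the rails between the guide strips, underside 60, top 88 mm above the bench. Origin mid-underside, axes as the box's. Starts over the well, origin at x = -61 to -50 mm in the box frame; against the rear stop its origin is at x = +61 mm and the well is open. Stays where left.
- cover_front (a point): Middle of the cover's front face (the face to push), 74 mm above the bench.
- marked_handle (a joint): Angle of the marked black handle, whose end is a round disc: 0 = open, pointing along the pipe to the box's front (-x); grows clockwise seen from above to the stop at 1.571 = shut, pointing to box +y (left). Starts at 0 to 0.25. Dry friction about 0.06 N m, no spring: it stays where it is left.
- marked_pivot (a point): Centre of the marked handle on its vertical pivot axis, 46 mm above the bench, at x = -30 and y = +48 or -48 mm in the box frame. The two valves may stand either way round.
- marked_end (a point): Centre of the round disc (diameter 26 mm) at the end of the marked handle, 36 mm from the pivot axis, 46 mm above the bench. The handle is a bar 12 mm wide; bar and disc are 8 mm thick (42 to 50 mm above the bench), with free space of 16 mm over the pipe below.
- plain_handle (a joint): Angle of the other handle, a plain straight bar without a disc, 12 mm wide, reaching 46 mm from its pivot, otherwise the same; same meaning and starts. It must stay as it is.
- plain_end (a point): Point on the plain handle 36 mm from its pivot axis, 46 mm above the bench; the pivot is at x = -30 mm in the box frame on the other pipe.
- bearing: Loose ball bearing, 52 mm across, 15 mm high, to the right of the box. Origin under its middle. Bystander.
- spanner: Loose small spanner, 145 x 28 x 8 mm, along the left side of the box. Origin under its middle. Bystander.
- spark_plug: Loose spark plug, 66 x 21 x 18 mm, lying left of the box near its front. Origin under its middle. Bystander.
- tappet: Loose steel tappet cup, 29 mm across, 22 mm high, to the right of the box. Origin under its middle. Bystander.

How it is judged:
By the outcome, as a careful person would: the job done as asked, in the order asked, and still so for the second after the job is handed in, with the robot touching nothing.
It also fails if it takes over 48 s, if anything falls off the work surface, if the arm or the gripper's body presses on something with over 40 N, if the wrist force passes 120 N, or if a joint passes its speed limit or range.

## Working session

There is one attempt and no reset: what is moved stays moved. The work goes in short steps, Python scripts to look and compute and a shell command to move; the robot and the scene stay as the last step left them, time stands still between calls to the robot, and variables do not carry over. Pictures are saved under pics/ and viewed, at most 10 in all, crops included, and the job is handed in when it is done.

```bash
mkdir -p pics; ls
python3 - <<'E'
from plant import ctrl
import cv2,numpy as np
s=ctrl.get_state();print(s['time'],s['eef_pos'],s['tcp_rot'],s['opening'],ctrl.tcp_to_grasp)
a,da=ctrl.read_camera('top');b,db=ctrl.read_camera('scene')
np.savez('first.npz',a=a,da=da,b=b,db=db)
for n in('top','scene'):print(n,ctrl.camera_info(n))
print(ctrl.camera_info('wrist'))
cv2.imwrite('pics/top.png',a[...,::-1]);cv2.imwrite('pics/scene.png',b[...,::-1])
E
```

```text
pics
0.0 [0.15349799 0.65664911 0.22994227] [ 1.14673642e-01  9.93402514e-01 -1.13582428e-03 -3.31591162e-04] 0.9979130152322576 0.0187
top {'K': array([[506.92641507,   0.        , 278.02273671],
       [  0.        , 506.92641507, 208.67455881],
       [  0.        ,   0.        ,   1.        ]]), 'camera_from_world': array([[-0.01737621, -0.9998476 ,  0.00168874,  0.11044134],
       [-0.98399185,  0.016801  , -0.17741974,  0.5885853 ],
       [ 0.17736433, -0.00474459, -0.98413382,  0.84169439],
       [ 0.        ,  0.        ,  0.        ,  1.        ]])}
scene {'K': array([[386.12960221,   0.        , 286.05753094],
       [  0.        , 386.12960221, 212.64770652],
       [  0.        ,   0.        ,   1.        ]]), 'camera_from_world': array([[ 0.75415562, -0.65626947, -0.02365749, -0.3841936 ],
       [-0.31202292, -0.32639869, -0.89224749,  0.30760374],
       [ 0.57783302,  0.68027514, -0.45092653,  0.46558485],
       [ 0.        ,  0.        ,  0.        ,  1.        ]])}
{'K': array([[351.42012328,   0.        , 281.54352072],
       [  0.        , 351.42012328, 211.43069289],
       [  0.        ,   0.        ,   1.        ]]), 'T_tool_cam': array([[ 5.41884805e-04, -9.51260978e-01, -3.08386540e-01,
         7.92367552e-02],
       [ 9.99999276e-01,  8.46767549e-04, -8.54811997e-04,
        -5.34865378e-04],
       [ 1.07428101e-03, -3.08385854e-01,  9.51260748e-01,
        -1.41524856e-01],
       [ 0.00000000e+00,  0.00000000e+00,  0.00000000e+00,
         1.00000000e+00]])}
```

View pics/top.png

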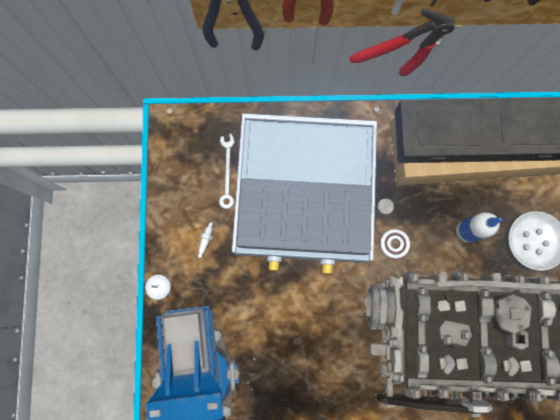

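View pics/scene.png

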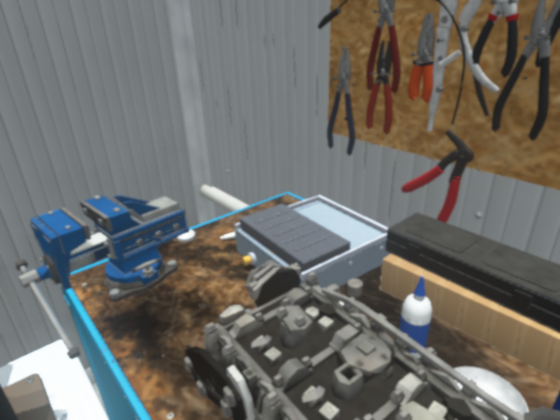

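The top view shows the box at about (235–376, 115–262) px, with the dark cover over its front half at rows 180–250. The spanner and plug are to its left, the tappet and bearing to its right, and an engine and vise in front. Next I'll measure using depth.

```bash
cat > h.py <<'E'
import numpy as np,cv2
from plant import ctrl
def cloud(d,K,T_wc):
    v,u=np.indices(d.shape); z=d
    P=np.stack([(u-K[0,2])/K[0,0]*z,(v-K[1,2])/K[1,1]*z,z],-1)
    P=P@T_wc[:3,:3].T+T_wc[:3,3]; P[d<=0]=np.nan
    return P
def top_cloud(d):
    i=ctrl.camera_info('top'); return cloud(d,i['K'],np.linalg.inv(i['camera_from_world']))
E
python3 - <<'E'
from h import *
f=np.load('first.npz');P=top_cloud(f['da']);a=f['a']
def rect(m,name):
    m=m.astype(np.uint8); n,l,st,_=cv2.connectedComponentsWithStats(m)
    k=1+np.argmax(st[1:,4]); q=P[l==k]
    r=cv2.minAreaRect(q[:,:2].astype(np.float32)*1000)
    print(name,st[k],[np.round(x,1) for x in r],np.round(cv2.boxPoints(r),1).tolist(),'z',np.round(np.percentile(q[:,2],[5,50,95]),4))
R=np.zeros(a.shape[:2],bool);R[100:270,225:385]=1
z=P[...,2]
rect(R&(z>.08)&(z<.1),'cover')
rect(R&(z>.045)&(z<.1),'box')
rect(R&(z>.045)&(z<.1)&(np.indices(z.shape)[0]<250),'box2')
print('table z',np.nanmedian(z[215:240,160:190]))
for u,v in[(300,300),(340,300),(380,300),(400,300),(450,330),(380,345),(430,280),(190,320),(225,370),(260,340),(300,400),(460,150),(158,287)]:print((u,v),np.round(P[v,u],3))
# max heights grid over the zone in front
for x0 in np.arange(.3,.75,.05):
  print(round(x0,2),[ (lambda s:round(float(np.nanmax(s)),2) if s.size else None)(z[(abs(P[...,0]-x0)<.025)&(abs(P[...,1]-y0)<.025)]) for y0 in np.arange(.35,-.3,-.05)])
E
```

```text
cover [ 237  178  136   76 9128] [array([572.8,  55. ]), array([226.2, 118.3]), np.float64(85.6)] [[505.20001220703125, -53.20000076293945], [623.0999755859375, -62.29999923706055], [640.4000244140625, 163.3000030517578], [522.5, 172.3000030517578]] z [0.0845 0.0872 0.0898]
box [  233   114   144   147 19163] [array([629.7,  50.6]), array([240.5, 248.9]), np.float64(85.7)] [[496.6000061035156, -60.0], [744.7000122070312, -78.69999694824219], [762.7999877929688, 161.10000610351562], [514.5999755859375, 179.8000030517578]] z [0.0563 0.0718 0.0892]
box2 [  233   114   144   136 18188] [array([631.8,  50.4]), array([240.4, 244.7]), np.float64(85.8)] [[500.8999938964844, -60.400001525878906], [745.0, -78.5], [762.7999877929688, 161.1999969482422], [518.7000122070312, 179.39999389648438]] z [0.0563 0.0731 0.0892]
table z -0.0008320178991200189
(300, 300) [ 0.431  0.063 -0.002]
(340, 300) [ 0.43  -0.009 -0.001]
(380, 300) [ 0.429 -0.057  0.122]
(400, 300) [ 0.429 -0.087  0.129]
(450, 330) [ 0.381 -0.165  0.12 ]
(380, 345) [ 0.354 -0.068  0.048]
(430, 280) [ 0.46  -0.144  0.103]
(190, 320) [
[... 198 characters left out ...]
18, 0.18, 0.05, 0.0, 0.0, 0.0, 0.09, 0.12, 0.12, 0.12, 0.12]
0.35 [0.0, 0.13, 0.17, 0.18, 0.01, 0.0, 0.0, 0.0, 0.12, 0.12, 0.13, 0.13, 0.12]
0.4 [0.01, 0.14, 0.14, 0.14, 0.0, 0.0, 0.0, 0.0, 0.13, 0.14, 0.12, 0.13, 0.13]
0.45 [0.02, 0.06, 0.0, 0.0, 0.0, 0.0, 0.0, 0.0, 0.13, 0.14, 0.12, 0.13, 0.13]
0.5 [0.01, 0.02, 0.02, 0.07, 0.09, 0.09, 0.09, 0.09, 0.09, 0.09, 0.02, 0.08, 0.0]
0.55 [0.0, 0.01, 0.02, 0.07, 0.09, 0.09, 0.09, 0.09, 0.09, 0.02, 0.02, 0.0, 0.14]
0.6 [0.0, 0.0, 0.01, 0.01, 0.09, 0.09, 0.09, 0.09, 0.09, 0.03, 0.0, 0.0, 0.0]
0.65 [0.0, 0.0, 0.0, 0.01, 0.09, 0.09, 0.09, 0.09, 0.09, 0.12, 0.12, 0.12, 0.12]
0.7 [0.0, 0.0, 0.0, 0.01, 0.07, 0.06, 0.06, 0.06, 0.07, 0.12, 0.13, 0.13, 0.12]
```

```bash
cat >> h.py <<'E'
from scipy.spatial.transform import Rotation as Ro
YAW=-0.0752; O=np.array([.6257,.0509,0.]); B=Ro.from_euler('z',YAW).as_matrix()
def to_world(p): return O+B@np.asarray(p,float)
def to_box(p): return B.T@(np.asarray(p,float)-O)
def plan(p_box,yrot=0.):
    """slide (cm) and turn taking TCP to p_box (m, box frame), tool y at angle yrot from box y"""
    s=ctrl.get_state(); R=Ro.from_quat(s['tcp_rot']).as_matrix()
    d=R.T@(to_world(p_box)-s['eef_pos'])*100
    t=B@np.array([-np.sin(yrot),np.cos(yrot),0]); y=R.T@t
    print(p_box,'slide',np.round(d,2),'turn',round(float(np.arctan2(-y[0],y[1])),3))
def show():
    s=ctrl.get_state();print('t',s['time'],'box mm',np.round(to_box(s['eef_pos'])*1000,1),'F',np.round(s['contact_force'],1),'op',round(s['opening'],3))
E
python3 - <<'E'
from h import *
show();plan([-.160,0,.23]);plan([-.160,0,.055])
E
```

```text
t 0.1 box mm [-516.4  568.6  230. ] F [-0.4  0.4 -0.4] op 1.002
[-0.16, 0, 0.23] slide [-43.97 -50.69   0.1 ] turn -0.155
[-0.16, 0, 0.055] slide [-43.98 -50.66  17.6 ] turn -0.155
```

```bash
python3 -m inch '[{"slide":[-10,-11.5,0],"turn":0,"grip":8.5},{"slide":[-44,-50.7,0.1],"turn":-0.155,"grip":8.5},{"slide":[-44,-50.7,0.1],"turn":-0.155,"grip":8.5},{"slide":[-44,-50.7,0.1],"turn":-0.155,"grip":8.5},{"slide":[-44,-50.7,0.1],"turn":-0.155,"grip":8.5},{"slide":[-44,-50.7,0.1],"turn":-0.155,"grip":8.5},{"slide":[-44,-50.7,0.1],"turn":-0.155,"grip":8.5},{"slide":[-44,-50.7,0.1],"turn":-0.155,"grip":8.5},{"slide":[-44,-50.7,0.1],"turn":-0.155,"grip":8.5},{"slide":[-44,-50.7,0.1],"turn":-0.155,"grip":8.5},{"slide":[-44,-50.7,0.1],"turn":-0.155,"grip":8.5},{"slide":[-44,-50.7,0.1],"turn":-0.155,"grip":8.5},{"slide":[-44,-50.7,0.1],"turn":-0.155,"grip":8.5},{"slide":[-44,-50.7,0.1],"turn":-0.155,"grip":8.5},{"slide":[-44,-50.7,0.1],"turn":-0.155,"grip":8.5},{"slide":[-44,-50.7,0.1],"turn":-0.155,"grip":8.5}]'
python3 - <<'E'
from h import *
show();plan([-.160,0,.23]);plan([-.160,0,.10])
f=ctrl.read_camera('wrist')[0];cv2.imwrite('pics/w1.png',f[...,::-1])
E
```

```text
time: 1.7
eef_pos: [0.4662, 0.0634, 0.2298]
tcp_rot: [0.038, 0.999, 0.0, -0.001]
contact_force: [-0.3, 0.7, 0.8]
opening: 1.001
finger_force: 0.0
t 1.7 box mm [-160.     0.5  229.8] F [-0.3  0.7  0.8] op 1.001
[-0.16, 0, 0.23] slide [ 0.   -0.05 -0.02] turn -0.001
[-0.16, 0, 0.1] slide [-0.02 -0.05 12.98] turn -0.001
```

View pics/w1.png

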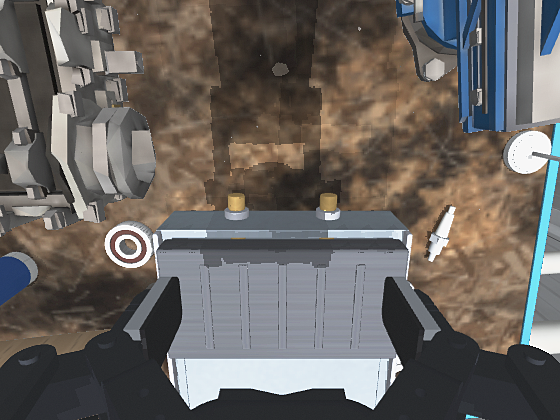

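The wrist view shows the cover's front edge at about row 243 between the fingers, with nothing in the way of lowering in front of the box. I'll lower the open fingers there.

```bash
python3 -m inch '[{"slide":[0,0,5],"turn":0,"grip":8.5},{"slide":[0,0,10],"turn":0,"grip":8.5},{"slide":[0,0,14],"turn":0,"grip":8.5},{"slide":[0,0,17.4],"turn":0,"grip":8.5},{"slide":[0,0,17.4],"turn":0,"grip":8.5},{"slide":[-1,0,17.4],"turn":0,"grip":8.5},{"slide":[-2,0,17.4],"turn":0,"grip":8.5},{"slide":[-3,0,17.4],"turn":0,"grip":8.5},{"slide":[-3.5,0,17.4],"turn":0,"grip":8.5},{"slide":[-4,0,17.4],"turn":0,"grip":8.5},{"slide":[-4.5,0,17.4],"turn":0,"grip":8.5},{"slide":[-5,0,17.4],"turn":0,"grip":8.5}]'
python3 - <<'E'
from h import *
show()
f=ctrl.read_camera('wrist')[0];d=ctrl.read_camera('scene')[0]
cv2.imwrite('pics/w2.png',np.hstack([cv2.resize(f,(400,300)),cv2.resize(d[150:330,200:440],(400,300))])[...,::-1])
E
```

```text
time: 2.95
eef_pos: [0.5149, 0.0598, 0.0568]
tcp_rot: [0.037, 0.999, 0.0, -0.003]
contact_force: [-8.0, 1.0, 6.1]
opening: 0.994
finger_force: 3.9
t 2.95 box mm [-111.2    0.6   56.8] F [-8.   1.   6.1] op 0.994
```

View pics/w2.png

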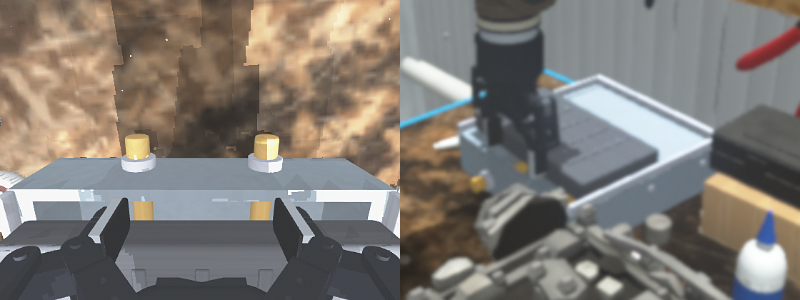

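The wrist crop shows brass appearing at row 210 between the wall and the cover, so the cover is sliding. The upward force is unexpected. I'll back off, raise by 5 mm and go on pushing.

```bash
python3 -m inch '[{"slide":[0.7,0,0],"turn":0,"grip":8.5},{"slide":[1,0,0],"turn":0,"grip":8.5},{"slide":[1,0,-0.5],"turn":0,"grip":8.5},{"slide":[1,0,-0.6],"turn":0,"grip":8.5},{"slide":[1,0,-0.6],"turn":0,"grip":8.5}]'; python3 -c "
from h import *
show()"
python3 -m inch '[{"slide":[-0.5,0,0],"turn":0,"grip":8.5},{"slide":[-1,0,0],"turn":0,"grip":8.5},{"slide":[-1.5,0,0],"turn":0,"grip":8.5},{"slide":[-2,0,0],"turn":0,"grip":8.5},{"slide":[-2.5,0,0],"turn":0,"grip":8.5},{"slide":[-3,0,0],"turn":0,"grip":8.5}]'; python3 -c "
from h import *
show()"
```

```text
time: 3.55
eef_pos: [0.5072, 0.0603, 0.0631]
tcp_rot: [0.037, 0.999, -0.0, 0.001]
contact_force: [0.5, -0.5, -0.1]
opening: 0.997
finger_force: 0.0
t 3.55 box mm [-118.8    0.5   63.1] F [ 0.5 -0.5 -0.1] op 0.997
time: 4.15
eef_pos: [0.5345, 0.0584, 0.062]
tcp_rot: [0.037, 0.999, 0.0, -0.004]
contact_force: [-7.8, 0.4, 6.9]
opening: 0.992
finger_force: 4.2
t 4.15 box mm [-91.5   0.7  62. ] F [-7.8  0.4  6.9] op 0.992
```

```bash
python3 -m inch '[{"slide":[-0.6,0,0],"turn":0,"grip":8.5},{"slide":[-1.2,0,0],"turn":0,"grip":8.5},{"slide":[-1.8,0,0],"turn":0,"grip":8.5},{"slide":[-2.4,0,0],"turn":0,"grip":8.5},{"slide":[-3,0,0],"turn":0,"grip":8.5},{"slide":[-3.6,0,0],"turn":0,"grip":8.5},{"slide":[-4.2,0,0],"turn":0,"grip":8.5},{"slide":[-4.8,0,0],"turn":0,"grip":8.5},{"slide":[-5.4,0,0],"turn":0,"grip":8.5},{"slide":[-6,0,0],"turn":0,"grip":8.5},{"slide":[-6.5,0,0],"turn":0,"grip":8.5},{"slide":[-6.8,0,0],"turn":0,"grip":8.5}]'; python3 -c "
from h import *
show()"
python3 -m inch '[{"slide":[-0.3,0,0],"turn":0,"grip":8.5},{"slide":[-0.6,0,0],"turn":0,"grip":8.5}]'; python3 -c "
from h import *
show()"
```

```text
time: 5.35
eef_pos: [0.6027, 0.0533, 0.062]
tcp_rot: [0.037, 0.999, 0.0, -0.003]
contact_force: [-9.0, 0.6, 6.0]
opening: 0.993
finger_force: 4.1
t 5.35 box mm [-23.1   0.7  62. ] F [-9.   0.6  6. ] op 0.993
time: 5.55
eef_pos: [0.6084, 0.0529, 0.062]
tcp_rot: [0.037, 0.999, 0.0, -0.004]
contact_force: [-7.1, 0.5, 6.1]
opening: 0.996
finger_force: 3.9
t 5.55 box mm [-17.4   0.7  62. ] F [-7.1  0.5  6.1] op 0.996
```

Still sliding freely. I'll go in short steps until the force shows the stop.

```bash
python3 -m inch '[{"slide":[-0.3,0,0],"turn":0,"grip":8.5},{"slide":[-0.5,0,0],"turn":0,"grip":8.5}]'; python3 -c "
from h import *
show()"
python3 -m inch '[{"slide":[-0.2,0,0],"turn":0,"grip":8.5},{"slide":[-0.4,0,0],"turn":0,"grip":8.5}]'; python3 -c "
from h import *
show()"
```

```text
time: 5.75
eef_pos: [0.6135, 0.0526, 0.062]
tcp_rot: [0.037, 0.999, 0.0, -0.003]
contact_force: [-7.5, 0.0, 6.0]
opening: 0.996
finger_force: 3.9
t 5.75 box mm [-12.3   0.7  62. ] F [-7.5  0.   6. ] op 0.996
time: 5.95
eef_pos: [0.6164, 0.0524, 0.0619]
tcp_rot: [0.037, 0.999, 0.0, -0.005]
contact_force: [-13.7, 0.9, 10.6]
opening: 0.996
finger_force: 7.0
t 5.95 box mm [-9.3  0.8 61.9] F [-13.7   0.9  10.6] op 0.996
```

```bash
python3 -m inch '[{"slide":[-0.2,0,0],"turn":0,"grip":8.5},{"slide":[-0.2,0,0],"turn":0,"grip":8.5}]'; python3 -c "
from h import *
show()"
```

```text
time: 6.15
eef_pos: [0.6164, 0.0524, 0.062]
tcp_rot: [0.037, 0.999, 0.0, -0.008]
contact_force: [-17.0, 0.9, 13.2]
opening: 0.994
finger_force: 8.5
t 6.15 box mm [-9.4  0.8 62. ] F [-17.    0.9  13.2] op 0.994
```

The cover is hard against the stop: the TCP is still and the force is rising. I'll back off, rise and look into the well.

```bash
python3 -m inch '[{"slide":[0.5,0,0],"turn":0,"grip":8.5},{"slide":[2,0,0],"turn":0,"grip":8.5},{"slide":[3,0,-4],"turn":0,"grip":8.5},{"slide":[5,0,-8],"turn":0,"grip":8.5},{"slide":[8,0,-12],"turn":0,"grip":8.5},{"slide":[11,0,-16],"turn":0,"grip":8.5},{"slide":[14,0,-17],"turn":0,"grip":8.5},{"slide":[14,0,-17],"turn":0,"grip":0},{"slide":[14,0,-17],"turn":0,"grip":0}]'
python3 - <<'E'
from h import *
show()
s=ctrl.get_state();w,dw=ctrl.read_camera('wrist');a,da=ctrl.read_camera('top')
np.savez('well.npz',w=w,dw=dw,a=a,da=da,p=s['eef_pos'],q=s['tcp_rot'])
P=top_cloud(da);Q=(P-O)@B
m=np.zeros(a.shape[:2],bool);m[100:270,225:385]=1
m&=(P[...,2]>.08)&(P[...,2]<.1)
r=cv2.minAreaRect((Q[m][:,:2]*1000).astype(np.float32));print('cover box',r)
cv2.imwrite('pics/w3.png',np.hstack([cv2.resize(w,(400,300)),cv2.resize(a[100:280,200:400],(333,300))])[...,::-1])
E
```

```text
time: 7.05
eef_pos: [0.4821, 0.0622, 0.2326]
tcp_rot: [0.037, 0.999, -0.0, 0.001]
contact_force: [0.8, -0.5, 0.5]
opening: 0.68
finger_force: 0.0
t 7.05 box mm [-144.1    0.5  232.6] F [ 0.8 -0.5  0.5] op 0.68
cover box ((60.21615982055664, 0.4894256591796875), (226.49472045898438, 119.10383605957031), 89.82624053955078)
```

View pics/w3.png

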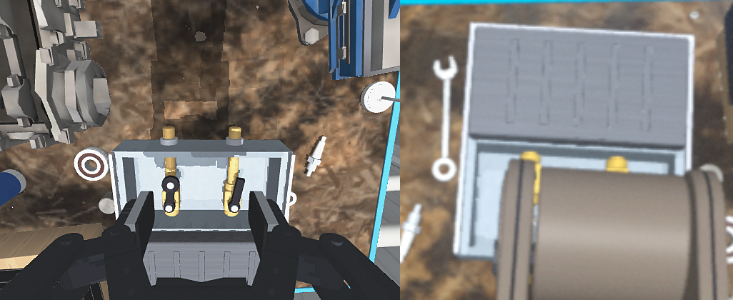

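The cover is back (origin x≈60 mm, as expected). In the wrist view the disc handle is the left one, i.e. box y=-48 (disc ≈(170,184), pivot ≈(171,210) in the crop). The plain bar is at ≈(236,195). Now for measurements and a close-up.

Run:
```python
from h import *
f=np.load('well.npz');w=f['w'];i=ctrl.camera_info('wrist');K=i['K']
T=np.eye(4);T[:3,:3]=Ro.from_quat(f['q']).as_matrix();T[:3,3]=f['p'];T=T@i['T_tool_cam']
v,u=np.indices(w.shape[:2]);D=np.stack([(u-K[0,2])/K[0,0],(v-K[1,2])/K[1,1],np.ones(u.shape)],-1)@T[:3,:3].T
Q=(T[:3,3]+D*((.05-T[2,3])/D[...,2])[...,None]-O)@B*1000   # box mm on z=50 plane
dark=w.max(-1)<70
for y in(-48,48):
    m=dark&(abs(Q[...,1]-y)<28)&(Q[...,0]<-15)&(Q[...,0]>-90)
    n,l,st,_=cv2.connectedComponentsWithStats(m.astype(np.uint8));k=1+np.argmax(st[1:,4])
    q=Q[l==k][:,:2];print(y,st[k])
    for x0 in range(-90,-14,6):
        s=q[abs(q[:,0]-x0)<3]
        if len(s):print('  x',x0,'mid y %.1f width %.1f'%((s[:,1].max()+s[:,1].min())/2,np.ptp(s[:,1])))
cv2.imwrite('pics/w4.png',cv2.resize(w[190:310,190:390],(800,480),interpolation=cv2.INTER_CUBIC)[...,::-1])
```

```text
-48 [226 246  26  51 559]
  x -84 mid y -42.9 width 8.0
  x -78 mid y -43.1 width 20.1
  x -72 mid y -43.8 width 23.4
  x -66 mid y -43.9 width 25.4
  x -60 mid y -44.1 width 21.4
  x -54 mid y -45.4 width 11.4
  x -48 mid y -45.7 width 11.5
  x -42 mid y -46.0 width 13.5
  x -36 mid y -46.7 width 16.7
  x -30 mid y -47.4 width 15.9
  x -24 mid y -47.5 width 13.7
48 [319 248  24  50 499]
  x -78 mid y 54.6 width 12.1
  x -72 mid y 54.3 width 13.0
  x -66 mid y 53.0 width 12.2
  x -60 mid y 51.8 width 13.1
  x -54 mid y 51.0 width 13.2
  x -48 mid y 49.8 width 12.4
  x -42 mid y 48.0 width 14.4
  x -36 mid y 47.2 width 16.8
  x -30 mid y 47.9 width 15.8
  x -24 mid y 47.5 width 12.7
```

View pics/w4.png

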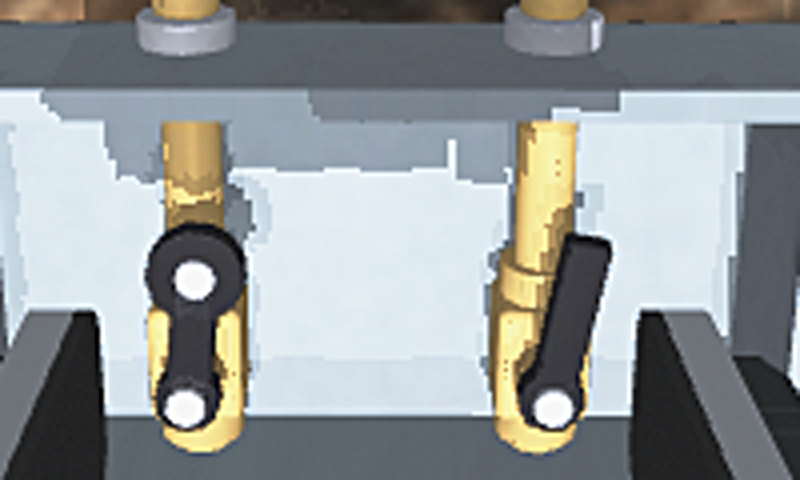

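The marked handle is at y=-48, with its disc at about (-67,-44) mm (angle ≈0.1). The plain handle is at y=+48 (angle ≈0.15). The finger goes in to the right of the disc.

Run:
```python
from h import *
show();plan([-.067,-.082,.232]);plan([-.067,-.082,.09])
```

```text
t 7.15 box mm [-144.1    0.4  231.3] F [ 0.  -0.   0.2] op 0.509
[-0.067, -0.082, 0.232] slide [-7.71 -8.24 -0.08] turn 0.0
[-0.067, -0.082, 0.09] slide [-7.72 -8.24 14.12] turn 0.0
```

```bash
python3 -m inch '[{"slide":[-4,-4,0],"turn":0,"grip":0},{"slide":[-7.7,-8.2,0],"turn":0,"grip":0},{"slide":[-7.7,-8.2,0],"turn":0,"grip":0},{"slide":[-7.7,-8.2,4],"turn":0,"grip":0},{"slide":[-7.7,-8.2,8],"turn":0,"grip":0},{"slide":[-7.7,-8.2,12],"turn":0,"grip":0},{"slide":[-7.7,-8.2,14],"turn":0,"grip":0},{"slide":[-7.7,-8.2,14],"turn":0,"grip":0},{"slide":[-7.7,-8.2,14],"turn":0,"grip":0},{"slide":[-7.7,-8.2,14],"turn":0,"grip":0}]'
python3 - <<'E'
from h import *
show();plan([-.067,-.082,.040])
w,_=ctrl.read_camera('wrist');cv2.imwrite('pics/w5.png',w[...,::-1])
E
```

```text
time: 8.15
eef_pos: [0.5537, -0.0255, 0.0939]
tcp_rot: [0.037, 0.999, -0.0, 0.001]
contact_force: [0.8, 0.2, 0.2]
opening: -0.001
finger_force: 0.0
t 8.15 box mm [-66.  -81.6  93.9] F [0.8 0.2 0.2] op -0.001
[-0.067, -0.082, 0.04] slide [ 0.11 -0.04  5.39] turn 0.0
```

View pics/w5.png

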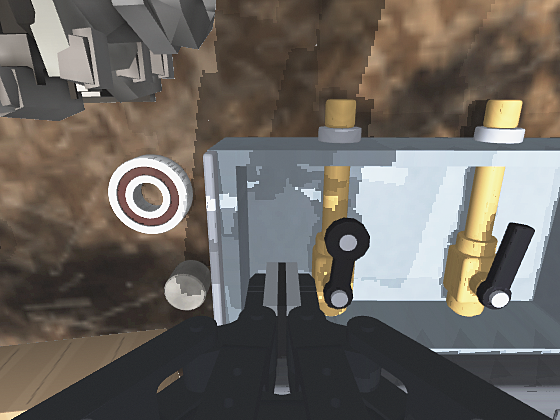

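The closed fingers (≈248–316 px wide, ≈29 mm) are right of the disc (348,242), clear of it and of the wall. I'll lower them and compute the arc.

```bash
python3 -m inch '[{"slide":[0.1,0,2],"turn":0,"grip":0},{"slide":[0.1,0,4],"turn":0,"grip":0},{"slide":[0.1,0,5.4],"turn":0,"grip":0},{"slide":[0.1,0,5.4],"turn":0,"grip":0}]'
python3 - <<'E'
from h import *
show()
for th in np.arange(0,1.75,.15):
    r,o=.036,.0275
    plan([-.030-r*np.cos(th)-o*np.sin(th),-.048+r*np.sin(th)-o*np.cos(th),.040],-th)
E
```

```text
time: 8.6
eef_pos: [0.5503, -0.025, 0.0372]
tcp_rot: [0.037, 0.999, 0.0, -0.001]
contact_force: [-0.5, -0.0, -0.5]
opening: -0.001
finger_force: 0.0
t 8.6 box mm [-69.5 -81.3  37.2] F [-0.5 -0.  -0.5] op -0.001
[np.float64(-0.066), np.float64(-0.0755), 0.04] slide [-0.35  0.58 -0.28] turn 0.0
[np.float64(-0.0697053074487215), np.float64(-0.06981143187419159), 0.04] slide [ 0.02  1.15 -0.28] turn 0.15
[np.float64(-0.07251891929170866), np.float64(-0.06363302601114594), 0.04] slide [ 0.3   1.77 -0.28] turn 0.3
[np.float64(-0.07437764787275519), np.float64(-0.05710353608669433), 0.04] slide [ 0.49  2.42 -0.28] turn 0.45
[np.float64(-0.07523975015511189), np.float64(-0.050369600367794885), 0.04] slide [ 0.57  3.1  -0.28] turn 0.6
[np.float64(-0.07508586518009924), np.float64(-0.04358244853319005), 0.04] slide [ 0.56  3.78 -0.28] turn 0.75
[np.float64(-0.07391944887249971), np.float64(-0.03689450538085388), 0.04] slide [ 0.44  4.44 -0.28] turn 0.9
[np.float64(-0.07176669642793763), np.float64(-0.03045596769563788), 0.04] slide [ 0.22  5.09 -0.28] turn 1.05
[np.float64(-0.06867595402525897), np.float64(-0.02441143115328838), 0.04] slide [-0.09  5.69 -0.28] turn 1.2
[np.float64(-0.06471663307558263), np.float64(-0.018896643013298922), 0.04] slide [-0.48  6.24 -0.28] turn 1.35
[np.float64(-0.059977651391648804), np.float64(-0.01403545352811587), 0.04] slide [-0.96  6.73 -0.28] turn 1.5
[np.float64(-0.05456543628544035), np.float64(-0.009937034533473745), 0.04] slide [-1.5   7.14 -0.29] turn 1.65
```

```bash
python3 -m inch '[{"slide":[0,0,-0.25],"turn":0,"grip":0},{"slide":[-0.25,0.3,-0.25],"turn":0,"grip":0},{"slide":[-0.25,0.6,-0.25],"turn":0,"grip":0},{"slide":[-0.1,0.9,-0.25],"turn":0.08,"grip":0},{"slide":[0.1,1.2,-0.25],"turn":0.15,"grip":0},{"slide":[0.27,1.5,-0.25],"turn":0.23,"grip":0},{"slide":[0.4,1.8,-0.25],"turn":0.3,"grip":0},{"slide":[0.5,2.12,-0.25],"turn":0.38,"grip":0},{"slide":[0.59,2.45,-0.25],"turn":0.45,"grip":0}]'
python3 - <<'E'
from h import *
show()
w,_=ctrl.read_camera('wrist');cv2.imwrite('pics/w6.png',w[...,::-1])
for th in np.arange(.45,1.75,.15):
    r,o=.036,.0275
    plan([-.030-r*np.cos(th)-o*np.sin(th),-.048+r*np.sin(th)-o*np.cos(th),.040],-th)
E
```

```text
time: 9.5
eef_pos: [0.5479, -0.0006, 0.0417]
tcp_rot: [0.261, 0.965, -0.0, 0.001]
contact_force: [-0.7, -2.5, 0.0]
opening: 0.001
finger_force: 0.8
t 9.5 box mm [-73.8 -57.2  41.7] F [-0.7 -2.5  0. ] op 0.001
[np.float64(-0.07437764787275519), np.float64(-0.05710353608669433), 0.04] slide [ 0.03 -0.05  0.17] turn -0.004
[np.float64(-0.07523975015511189), np.float64(-0.050369600367794885), 0.04] slide [0.4  0.51 0.17] turn 0.146
[np.float64(-0.07508586518009924), np.float64(-0.04358244853319005), 0.04] slide [0.69 1.13 0.16] turn 0.296
[np.float64(-0.07391944887249971), np.float64(-0.03689450538085388), 0.04] slide [0.88 1.78 0.16] turn 0.446
[np.float64(-0.07176669642793763), np.float64(-0.03045596769563789), 0.04] slide [0.96 2.46 0.16] turn 0.596
[np.float64(-0.06867595402525899), np.float64(-0.024411431153288386), 0.04] slide [0.95 3.13 0.16] turn 0.746
[np.float64(-0.06471663307558263), np.float64(-0.018896643013298922), 0.04] slide [0.84 3.8  0.16] turn 0.896
[np.float64(-0.059977651391648804), np.float64(-0.014035453528115877), 0.04] slide [0.62 4.45 0.16] turn 1.046
[np.float64(-0.05456543628544036), np.float64(-0.00993703453347375), 0.04] slide [0.32 5.05 0.17] turn 1.196
```

View pics/w6.png

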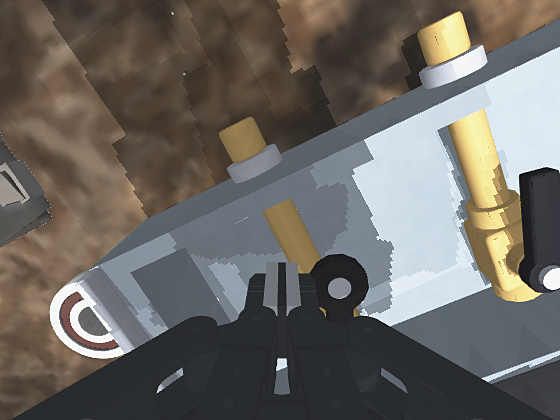

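The disc (340,288) sits against the finger side and the handle is turning as planned. I'll carry on round to the stop.

```bash
python3 -m inch '[{"slide":[0.22,0.23,0.15],"turn":0.07,"grip":0},{"slide":[0.4,0.51,0.15],"turn":0.146,"grip":0},{"slide":[0.56,0.82,0.15],"turn":0.22,"grip":0},{"slide":[0.69,1.13,0.15],"turn":0.296,"grip":0},{"slide":[0.8,1.45,0.15],"turn":0.37,"grip":0},{"slide":[0.88,1.78,0.15],"turn":0.446,"grip":0},{"slide":[0.93,2.12,0.15],"turn":0.52,"grip":0},{"slide":[0.96,2.46,0.15],"turn":0.6,"grip":0},{"slide":[0.97,2.8,0.15],"turn":0.67,"grip":0},{"slide":[0.95,3.13,0.15],"turn":0.746,"grip":0},{"slide":[0.9,3.47,0.15],"turn":0.82,"grip":0},{"slide":[0.84,3.8,0.15],"turn":0.896,"grip":0},{"slide":[0.74,4.13,0.15],"turn":0.97,"grip":0},{"slide":[0.62,4.45,0.15],"turn":1.046,"grip":0}]'
python3 - <<'E'
from h import *
show()
for th in np.arange(1.5,1.7,.05):
    r,o=.036,.0275
    plan([-.030-r*np.cos(th)-o*np.sin(th),-.048+r*np.sin(th)-o*np.cos(th),.040],-th)
E
```

```text
time: 10.95
eef_pos: [0.5646, 0.0415, 0.0405]
tcp_rot: [0.708, 0.707, 0.0, 0.0]
contact_force: [-2.5, -0.4, 2.3]
opening: 0.004
finger_force: 1.5
t 10.95 box mm [-60.2 -14.   40.5] F [-2.5 -0.4  2.3] op 0.004
[np.float64(-0.059977651391648804), np.float64(-0.01403545352811587), 0.04] slide [-0.01  0.03  0.05] turn 0.003
[np.float64(-0.05824266731611864), np.float64(-0.012579642253768194), 0.04] slide [0.13 0.21 0.05] turn 0.053
[np.float64(-0.05643709128079499), np.float64(-0.01121236342722038), 0.04] slide [0.25 0.4  0.05] turn 0.103
[np.float64(-0.05456543628544035), np.float64(-0.009937034533473738), 0.04] slide [0.36 0.6  0.05] turn 0.153
```

Now push tangentially in small steps, fixing the turn at the box angle, until the force rises.

```bash
python3 -m inch '[{"slide":[0.1,0.15,0],"turn":0.05,"grip":0},{"slide":[0.15,0.3,0],"turn":0.07,"grip":0},{"slide":[0.15,0.3,0],"turn":0.07,"grip":0}]';python3 -c "
from h import *
show()"; python3 -m inch '[{"slide":[0,0.15,0],"turn":0,"grip":0},{"slide":[0,0.3,0],"turn":0,"grip":0},{"slide":[0,0.3,0],"turn":0,"grip":0}]';python3 -c "
from h import *
show()"
```

```text
time: 11.25
eef_pos: [0.5676, 0.0432, 0.0401]
tcp_rot: [0.731, 0.682, 0.0, 0.0]
contact_force: [-2.0, 0.9, 3.1]
opening: 0.001
finger_force: 1.4
t 11.25 box mm [-57.3 -12.1  40.1] F [-2.   0.9  3.1] op 0.001
time: 11.55
eef_pos: [0.5697, 0.043, 0.0394]
tcp_rot: [0.731, 0.682, -0.0, -0.001]
contact_force: [-4.2, 3.6, 4.8]
opening: -0.004
finger_force: 2.9
t 11.55 box mm [-55.3 -12.   39.4] F [-4.2  3.6  4.8] op -0.004
```

```bash
python3 -m inch '[{"slide":[0,0.15,0],"turn":0,"grip":0},{"slide":[0,0.3,0],"turn":0,"grip":0},{"slide":[0,0.3,0],"turn":0,"grip":0},{"slide":[0,0.3,0],"turn":0,"grip":0}]';python3 -c "
from h import *
show()"; python3 -m inch '[{"slide":[0,0.15,0],"turn":0,"grip":0},{"slide":[0,0.2,0],"turn":0,"grip":0},{"slide":[0,0.2,0],"turn":0,"grip":0}]';python3 -c "
from h import *
show()"
```

```text
time: 11.95
eef_pos: [0.5702, 0.0432, 0.0391]
tcp_rot: [0.731, 0.682, -0.003, -0.004]
contact_force: [-10.3, 2.8, 10.3]
opening: 0.001
finger_force: 6.9
t 11.95 box mm [-54.8 -11.9  39.1] F [-10.3   2.8  10.3] op 0.001
time: 12.25
eef_pos: [0.5705, 0.0432, 0.039]
tcp_rot: [0.731, 0.682, -0.004, -0.005]
contact_force: [-14.4, 3.0, 14.4]
opening: -0.002
finger_force: 9.7
t 12.25 box mm [-54.5 -11.8  39. ] F [-14.4   3.   14.4] op -0.002
```

The handle is at its stop: the force is rising with no more motion. I'll back straight off, rise and look.

```bash
python3 -m inch '[{"slide":[0,-0.8,0],"turn":0,"grip":0},{"slide":[0,-1.8,0],"turn":0,"grip":0},{"slide":[0,-2.3,0],"turn":0,"grip":0},{"slide":[0,-2.3,-5],"turn":0,"grip":0},{"slide":[0,-2.3,-10],"turn":0,"grip":0},{"slide":[0,-4,-14],"turn":0,"grip":0},{"slide":[0,-8,-17],"turn":-0.15,"grip":0},{"slide":[0,-9,-19],"turn":-0.3,"grip":0},{"slide":[0,-9,-19],"turn":-0.45,"grip":0},{"slide":[0,-9,-19],"turn":-0.6,"grip":0},{"slide":[0,-9,-19],"turn":-0.75,"grip":0},{"slide":[0,-9,-19],"turn":-0.9,"grip":0},{"slide":[0,-9,-19],"turn":-1.05,"grip":0},{"slide":[0,-9,-19],"turn":-1.2,"grip":0},{"slide":[0,-9,-19],"turn":-1.35,"grip":0},{"slide":[0,-9,-19],"turn":-1.5,"grip":0},{"slide":[0,-9,-19],"turn":-1.64,"grip":0},{"slide":[0,-9,-19],"turn":-1.64,"grip":0}]'
python3 - <<'E'
from h import *
show()
s=ctrl.get_state();w,_=ctrl.read_camera('wrist');a,da=ctrl.read_camera('top')
P=top_cloud(da);Q=(P-O)@B
m=np.zeros(a.shape[:2],bool);m[100:200,225:385]=1
m&=(P[...,2]>.08)&(P[...,2]<.1)
print('cover box',cv2.minAreaRect((Q[m][:,:2]*1000).astype(np.float32)))
i=ctrl.camera_info('wrist');K=i['K'];T=np.eye(4);T[:3,:3]=Ro.from_quat(s['tcp_rot']).as_matrix();T[:3,3]=s['eef_pos'];T=T@i['T_tool_cam']
v,u=np.indices(w.shape[:2]);D=np.stack([(u-K[0,2])/K[0,0],(v-K[1,2])/K[1,1],np.ones(u.shape)],-1)@T[:3,:3].T
Q=(T[:3,3]+D*((.05-T[2,3])/D[...,2])[...,None]-O)@B*1000
dark=w.max(-1)<70
for lo,hi in((-60,5),(30,75)):
    m=dark&(Q[...,1]>lo)&(Q[...,1]<hi)&(Q[...,0]<-13)&(Q[...,0]>-90)
    n,l,st,_=cv2.connectedComponentsWithStats(m.astype(np.uint8));k=1+np.argmax(st[1:,4])
    q=Q[l==k][:,:2].astype(np.float32);f=cv2.fitLine(q,cv2.DIST_L2,0,.01,.01).ravel();d=f[:2]*(-1 if f[0]>0 and lo>0 or f[1]<0 and lo<0 else 1)
    print(st[k],'axis angle',np.arctan2(d[1],-d[0]),'ext',q.min(0),q.max(0))
cv2.imwrite('pics/w7.png',w[...,::-1])
E
```

```text
time: 14.05
eef_pos: [0.4853, 0.0483, 0.229]
tcp_rot: [0.001, 1.0, -0.0, 0.0]
contact_force: [0.6, -0.5, -0.5]
opening: 0.002
finger_force: 0.0
t 14.05 box mm [-139.8  -13.2  229. ] F [ 0.6 -0.5 -0.5] op 0.002
cover box ((60.50300979614258, 0.45380401611328125), (226.80845642089844, 119.35253143310547), 89.94557189941406)
[233 274  33  30 586] axis angle 2.837993 ext [-47.29442  -56.038773] [-13.076219 -23.901787]
[325 251  27  49 508] axis angle 0.19776803 ext [-78.76162   38.574467] [-23.438156  60.54211 ]
```

View pics/w7.png

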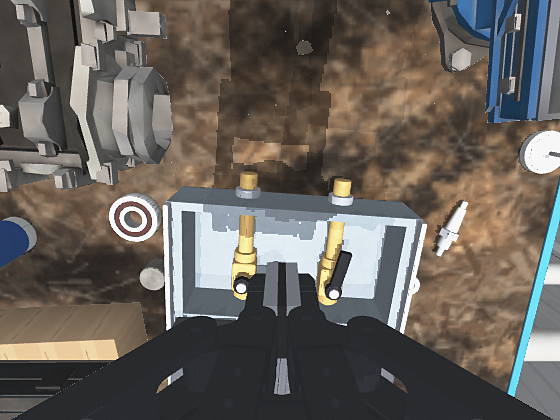

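The closed fingers hide the disc: the pivot shows at (241,288) and the bar runs right, under the fingers. I'll move aside to the left, back and up to see it.

```bash
python3 -m inch '[{"slide":[2,3,-2],"turn":0,"grip":0},{"slide":[4,6,-4],"turn":0,"grip":0},{"slide":[5,8,-5],"turn":0,"grip":0},{"slide":[5,8,-5],"turn":0,"grip":0},{"slide":[5,8,-5],"turn":0,"grip":0}]'
python3 - <<'E'
from h import *
show()
s=ctrl.get_state();w,_=ctrl.read_camera('wrist')
i=ctrl.camera_info('wrist');K=i['K'];T=np.eye(4);T[:3,:3]=Ro.from_quat(s['tcp_rot']).as_matrix();T[:3,3]=s['eef_pos'];T=T@i['T_tool_cam']
v,u=np.indices(w.shape[:2]);D=np.stack([(u-K[0,2])/K[0,0],(v-K[1,2])/K[1,1],np.ones(u.shape)],-1)@T[:3,:3].T
Q=(T[:3,3]+D*((.05-T[2,3])/D[...,2])[...,None]-O)@B*1000
m=(w.max(-1)<70)&(Q[...,1]>-62)&(Q[...,1]<10)&(Q[...,0]<-8)&(Q[...,0]>-90)
n,l,st,_=cv2.connectedComponentsWithStats(m.astype(np.uint8));k=1+np.argmax(st[1:,4]);q=Q[l==k]
for y0 in range(-54,8,6):
    t=q[abs(q[:,1]-y0)<3]
    if len(t):print(y0,'mid x %.1f width %.1f'%((t[:,0].max()+t[:,0].min())/2,np.ptp(t[:,0])))
cv2.imwrite('pics/w8.png',cv2.resize(w[200:380,120:420],(750,450))[...,::-1])
E
```

```text
time: 14.65
eef_pos: [0.4355, 0.1285, 0.2792]
tcp_rot: [0.001, 1.0, -0.0, 0.0]
contact_force: [0.3, -1.0, -0.7]
opening: -0.002
finger_force: 0.0
t 14.65 box mm [-195.5   63.1  279.2] F [ 0.3 -1.  -0.7] op -0.002
-54 mid x -32.9 width 16.8
-48 mid x -33.2 width 19.7
-42 mid x -34.2 width 18.1
-36 mid x -34.0 width 14.1
-30 mid x -33.3 width 14.1
-24 mid x -32.4 width 16.7
-18 mid x -32.8 width 25.2
-12 mid x -33.1 width 28.1
-6 mid x -34.1 width 26.6
0 mid x -34.5 width 20.9
```

View pics/w8.png

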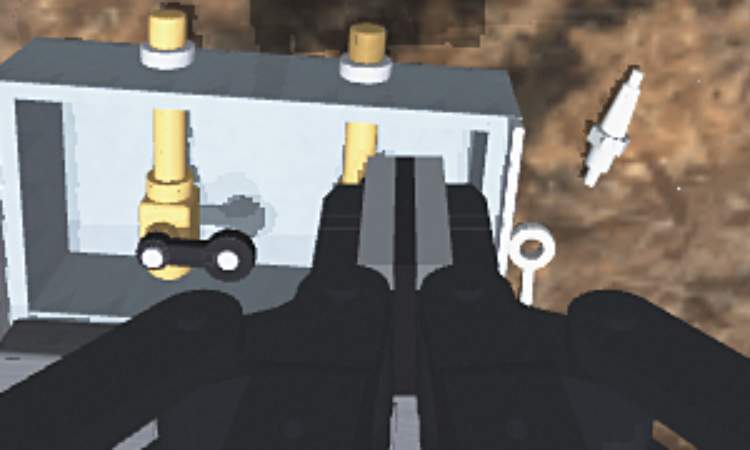

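The marked handle lies across its pipe: pivot (150,257) and disc (230,260) in the crop, both at x≈-33 mm, so ≈90°. The cover is still back, and the robot is touching nothing. Handing in.

```bash
python3 -c "
from plant import ctrl
print(ctrl.sign_off())"
```

```text
the job is handed in; nothing more can be done
None
```

I pushed the cover back to its rear stop, turned the marked (disc) handle about 90° to its shut stop, and handed the job in at about 15 s; the robot never went near the other handle or the loose parts.

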